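# Return the charged pipette to the carousel

## Task

The green electronic pipette has finished charging. Smoothly turn the pipette carousel until its one empty holder faces the front of the bench, where the robot stands; then lift the green pipette out of the charging stand and lower it upright into that holder, until its flange rests in the seat, before letting it go. The other pipettes stay hanging in their places, and everything else on the bench stays put.

Things in the scene. Friction and masses are not known exactly. Their poses are not given: they have to be found in the camera images.
- pipette_green: White electronic pipette with green collar, upright in one of the charging stand's two bays. 100-170 g. Origin: centre of the underside of its green flange (disc 46 mm across, 6 mm thick); z up, -x to the display. Below: handle 26 mm across to 85 mm down, then a shaft under 13 mm to 180 mm down. Centre of mass about 16 mm below. A 14 mm wide finger hook at flange height reaches 41 mm to +x, 7 mm down.
- green_head (a point): Where to grip the green pipette: on its axis, 31 mm above its origin, amid its box-shaped white head: two flat sides 34 mm apart along y, 40 mm long along x, from 10 to 46 mm above the origin (narrower neck below). A round green button on top ends 52 mm above the origin. x, y, z as the pipette's.
- pipette_black: The same pipette with black collar, still charging in the other bay, 124 mm away along the stand's y. It stays. Same origin and axes as the green one.
- charging_stand: Ivory two-bay charging stand, 230 mm wide, fixed. Origin: centre underside; -x its open front. Each bay is a fork shaped as the carousel's holders, open to -x, seat at x = -20, y = -62 or 62, z = 215 mm. A pipette comes out by lifting its flange over the 8 mm lips (12 mm or more), then drawing it 60 mm or more to -x. Post and crown behind, from x = 42 mm back, 220 mm high.
- carousel_head (a joint): Turning head of the carousel, six holders 60 degrees apart: angle in rad, 0 at the start, growing anticlockwise seen from above, over a full turn each way. Light friction (0.06 N m, some 0.5 N at a holder's end); it stays where left. Push a prong or lip sideways with shut fingers dipped between two holders, or turn the black centre knob (42 mm across, 14 to 28 mm above the seats).
- hub (a point): Point on the carousel's vertical axis at the height of the holders' seats, 215 mm above the bench. The round foot below is 238 mm across, 16 mm high. The holders' ends reach 131 mm from the axis; midway between two holders a free gap of about 80 mm is left at their ends. The five hung pipettes rise 52 mm above the seats.
- empty_holder (a point): Seat centre of the one empty holder, 105 mm from the axis, turning with the head; x points in to the axis, z up. Two level prongs 8 mm wide and thick, 32 mm apart, seat on their top at this height, slot open outwards. On each prong 8 mm high lips from 20 to 26 mm further out (its end) and further in; the flange drops between them with some 3 mm play each way.
- front_place (a point): Fixed point where the empty holder's seat is when it faces straight to the front (-x side of the carousel, 105 mm from its axis, seat height); within 25 degrees is fine. A pipette goes in from the slot's open end: flange 12 mm or more above the seat, handle between the prongs, finger hook towards the axis, display outwards as on the others; then it is lowered.
- hung_1: A pipette of the same shape with red collar, hanging loose in a holder of the carousel, display outwards; it turns with the carousel and must stay hung. Same origin and axes as the green one.
- hung_2: A pipette of the same shape with yellow collar, hanging loose in a holder of the carousel, display outwards; it turns with the carousel and must stay hung. Same origin and axes as the green one.
- hung_3: A pipette of the same shape with blue collar, hanging loose in a holder of the carousel, display outwards; it turns with the carousel and must stay hung. Same origin and axes as the green one.
- hung_4: A pipette of the same shape with orange collar, hanging loose in a holder of the carousel, display outwards; it turns with the carousel and must stay hung. Same origin and axes as the green one.
- hung_5: A pipette of the same shape with purple collar, hanging loose in a holder of the carousel, display outwards; it turns with the carousel and must stay hung. Same origin and axes as the green one.
- tip_box: Blue box of pipette tips, 85 x 120 x 55 mm, loose on the bench. Origin: centre of its underside.
- reagent_bottle: Amber bottle 72 mm across, 150 mm tall, loose. Origin: centre of its underside.
- waste_beaker: Glass beaker 72 mm across, 85 mm tall, loose. Origin: centre of its underside.
- lab_timer: White timer, 65 x 65 x 18 mm, loose. Origin: centre of its underside.

How it is judged (in metres and radians):
On the way, in this order (a step that is already met when the one before it is completed fails the run):
1. the empty holder has been turned to face the front and the carousel has come to rest (horizontal distance between empty_holder and front_place below 0.05 m and velocity of joint carousel_head between -0.15 and 0.15 rad/s), for 0.2 s.
2. the green pipette has been lowered onto the seat of the empty holder while still held (horizontal distance between pipette_green and empty_holder below 0.008 m and z of pipette_green in the frame of empty_holder between -0.004 and 0.004 m and angle between pipette_green's own z axis and vertical below 0.1 rad and horizontal distance between empty_holder and front_place below 0.05 m and contact force between the fingers and pipette_green above 0.5 N), for 0.1 s.
At the end, for the whole second after the job is handed in: The green pipette hangs at rest in the once-empty holder, upright within 6 degrees, flange on the seat (4 mm in height, 8 mm sideways); that holder faces the front within 27 degrees; the carousel is still and the other five pipettes hang upright in their holders (all of step 1 and horizontal distance between pipette_green and empty_holder below 0.008 m and z of pipette_green in the frame of empty_holder between -0.004 and 0.004 m and angle between pipette_green's own z axis and vertical below 0.1 rad and linear speed of pipette_green below 0.03 m/s and z of hung_1 in the frame of hub between -0.005 and 0.006 m and angle between each of hung_1, hung_2, hung_3, hung_4, hung_5's own z axis and vertical below 0.12 rad and z of hung_2 in the frame of hub between -0.005 and 0.006 m and z of hung_3 in the frame of hub between -0.005 and 0.006 m and z of hung_4 in the frame of hub between -0.005 and 0.006 m and z of hung_5 in the frame of hub between -0.005 and 0.006 m); the robot touches nothing.
It fails at once if a pipette falls out of the carousel or is tipped over (z of any of hung_1, hung_2, hung_3, hung_4, hung_5 in the frame of hub below -0.02 m or angle between any of hung_1, hung_2, hung_3, hung_4, hung_5's own z axis and vertical above 0.5 rad).
It fails at once if the green pipette is dropped or tipped over (height (world z) of pipette_green below 0.19 m or angle between pipette_green's own z axis and vertical above 0.6 rad).
It fails at once if the carousel is spun instead of turned smoothly (over 4 rad/s) (velocity of joint carousel_head above 4 rad/s or velocity of joint carousel_head below -4 rad/s).
It fails at once if the black pipette in the charging stand is moved (over 15 mm) (distance of pipette_black from where it was at the start of the episode above 0.015 m).
It fails at once if tip box, bottle, beaker or timer is moved (over 15 mm) (distance of any of tip_box, reagent_bottle, waste_beaker, lab_timer from where it was at the start of the episode above 0.015 m).
It also fails if it takes over 72 s, if anything falls off the work surface, if the arm or the gripper's body presses on something with over 40 N, if the wrist force passes 120 N, or if a joint passes its speed limit or range.

## Robot

A 6-joint arm with a two-finger parallel gripper is mounted at the origin on the work surface. World frame = base frame: x ahead of the robot, y to its left, z up, the work surface at z = 0. Lengths are in mm, angles in rad, forces in N, time in s.
With the tool pointing down it reaches from about 350 to 875 mm from the base axis. Payload 4.2 kg.
Tool frame: the origin (TCP) lies at the very end of the fingers, on their centre line; the grasp point (between the pads) lies 19 mm behind it; z points along the fingers, y is the direction in which the jaws open and shut (so a half turn about z gives the same grasp; the last joint's range is limited). The gripper opens to 85 mm and grips with 20 to 120 N. Pads are 22 mm wide; open, the fingers measure 114 mm over their backs; the gripper's body (76 mm by 85 mm) begins 54 mm behind the grasp point. The pads swing forward as they close: fully open they stand 13 mm farther back than shut.
Start: joints at [1.364, 0.385, 0.008, 0, -1.194, -0.259], TCP at [280.677, 558.408, 231.312] pointing down, gripper open.
Joint ranges: [-3.14, 3.14], [-1.21, 2.06], [-1.07, 1.41], [-3.16, 2.05], [-2.99, -0.16], [-3.1, 3.1]. Speed limits (rad/s): [2.79, 2.79, 3.14, 3.14, 3.14, 3.14].

## Interface

Orientations are given as a unit quaternion [x, y, z, w].
In Python, from bench import arm, optics, job gives the robot as it stands.
- The arm moves only by the tool send_rows, never from a script. Its argument "steps" is a list that holds one entry, the list of rows, each a list of 5 numbers: the shift along the tool's x, y, z in cm, then the turn about the tool's z in rad, then the opening, from 0 (shut) to 1 (fully open). A call has 1 to 10 rows; each row shifts and turns the pose as measured when the row begins, along the tool's axes as they then stand; what a row does not reach is not made up. A row lasts 1/12 s, in which the tool goes at most 41.7 mm and 7.16 degrees, less where a joint would pass 70% of its speed; a pose out of reach is approached as far as the arm can. A call with a gripper value outside its range is refused whole. The fingers move at their own pace and stop on an object; the grip force is fixed at half the most. Time passes only in rows, so rows that do not move let the fingers close. It gives the time, the measured TCP pose, the force and the opening at its end, in the units of the state.
- arm.read_state(): the state, without advancing time (a new reading comes with each control period).
- optics.get_image(name): name is "side" or "top" or "wrist"; returns (picture, depth): 400x640x3 uint8, blue, green, red; 400x640 float32, mm along the optical axis (not along the pixel's ray), 0 where there is no reading.
- optics.get_calibration(name): a dict with "K" (3x3 intrinsics, pixels), "k1" (the pictures are not rectified: a ray, as slopes to the right and down, at radius r is drawn at 1 + k1 r^2 times it, then the intrinsics apply), "rvec" (rotation vector, rad) and "tvec" (3), from world to camera coordinates, as OpenCV has them; the wrist camera has in their place "hand_eye" (4x4, takes a point from camera to tool coordinates, whose origin is the TCP and whose axes are the flange's). Camera axes: x right, y down, z forward; pixel columns grow to the right and rows downward; lengths in mm; the calibration is good to about 2 mm. A picture is of the moment at which its call begins: read the wrist's pose just before it. get_calibration takes no time and is no camera call.
- job.job_done(): hands the job in, once; it reports no verdict.
The state is a dict: "clock": time; "joints": joint angles; "joint_vel": joint speeds; "joint_efforts": joint torques, N m; "position": TCP position; "ee_rot": TCP orientation; "contact_force": force on the tool from outside, world axes, zero at the start; "wrist_torque": the same for the moment, N m; "gripper_width": finger opening in mm.
Only numpy, scipy, OpenCV 4.12 (cv2) and the standard library are available. Lean on these libraries where they do the work, as an engineer would, in place of code of your own. Each camera call takes 0.05 s, during which the arm holds its last target. There are 200 camera calls.

## Working session

There is one attempt and no reset: what is moved stays moved. The work goes in short steps, Python scripts to look and compute and a tool call to move; the robot and the scene stay as the last step left them, time stands still between calls to the robot, and variables do not carry over. Pictures are saved under pics/ and viewed, about 8 in all and at most 12, crops included, and the job is handed in when it is done.

Besides the shell and the picture viewer there is one more tool, called after "Emit:" by a JSON object that holds its "fn" and its "kwargs", one argument or row to a line. send_rows: Moves the arm, as the interface text tells. Its arguments: {"type":"object","properties":{"steps":{"type":"array","items":{"type":"array","items":{"type":"array","items":{"type":"number"}}}}},"required":["steps"]}

```bash
mkdir -p pics; cat > h.py <<'E'
import numpy as np, cv2
from scipy.spatial.transform import Rotation as R
from bench import arm, optics, job
def cam(name, st=None):
    c=optics.get_calibration(name); K=np.array(c["K"])
    if "hand_eye" in c:
        T=np.eye(4); T[:3,:3]=R.from_quat(st["ee_rot"]).as_matrix(); T[:3,3]=st["position"]
        M=T@np.array(c["hand_eye"])
    else:
        Rm=cv2.Rodrigues(np.array(c["rvec"],float))[0]; M=np.eye(4); M[:3,:3]=Rm.T; M[:3,3]=-Rm.T@np.array(c["tvec"],float).ravel()
    return K,c["k1"],M
def rays(px,K,k1):
    return cv2.undistortPoints(np.array(px,float).reshape(-1,1,2),K,np.array([k1,0,0,0.]))[:,0]
def on_plane(px,z,C):
    K,k1,M=C; r=rays(px,K,k1); d=np.c_[r,np.ones(len(r))]@M[:3,:3].T
    o=M[:3,3]; return o+d*((z-o[2])/d[:,2])[:,None]
def cloud(depth,C):
    K,k1,M=C; v,u=np.nonzero(depth>0); r=rays(np.c_[u,v],K,k1); d=depth[v,u]
    P=np.c_[r*d[:,None],d]@M[:3,:3].T+M[:3,3]
    out=np.full(depth.shape+(3,),np.nan); out[v,u]=P; return out
E
python3 - <<'E'
from h import *
st=arm.read_state(); print(st)
for n in ("top","side","wrist"):
    im,d=optics.get_image(n); cv2.imwrite(f"pics/{n}0.png",im); np.savez(f"{n}0.npz",im=im,d=d)
    C=cam(n,st); print(n,C[1],np.round(C[2],3).tolist(),C[0].tolist(), (d>0).mean())
E
```

```text
{'clock': 0.0, 'joints': array([ 1.36359644e+00,  3.85549775e-01,  6.63074167e-03, -5.08970706e-04,
       -1.19399657e+00, -2.58582993e-01]), 'joint_vel': array([ 0.00019239, -0.00120729,  0.00121448,  0.00080545, -0.0001989 ,
       -0.00107338]), 'joint_efforts': array([-4.88105923e-05, -3.92296994e+01,  1.88399470e+01,  4.18615133e+00,
       -4.63757257e-03,  1.92875476e-07]), 'position': array([280.42929887, 557.90286089, 230.2261201 ]), 'ee_rot': array([ 9.72980896e-01, -2.30883081e-01, -2.09234240e-04,  1.06536508e-03]), 'contact_force': array([-0.20651382,  0.47970996,  0.89070488]), 'wrist_torque': array([ 0.00948334,  0.0122506 , -0.01285878]), 'gripper_width': 85.31787133748449}
top -0.11690496457228955 [[0.028, -0.99, 0.137, 349.574], [-1.0, -0.027, 0.007, 56.621], [-0.004, -0.137, -0.991, 1416.383], [0.0, 0.0, 0.0, 1.0]] [[494.2472450094431, 0.0, 322.9066274729745], [0.0, 494.2472450094431, 198.47925387614225], [0.0, 0.0, 1.0]] 0.9960078125
side 0.03520806659099427 [[0.997, -0.061, 0.054, 484.269], [-0.082, -0.67, 0.738, -786.596], [-0.009, -0.74, -0.673, 922.49], [0.0, 0.0, 0.0, 1.0]] [[404.97724048290905, 0.0, 318.3983809437219], [0.0, 404.97724048290905, 197.3467935845661], [0.0, 0.0, 1.0]] 0.9959921875
wrist -0.03165679069770448 [[-0.449, -0.863, -0.23, 339.005], [-0.893, 0.434, 0.115, 529.477], [0.001, 0.258, -0.966, 372.043], [0.0, 0.0, 0.0, 1.0]] [[308.7233576039462, 0.0, 318.0568651093081], [0.0, 308.7233576039462, 193.70806760790896], [0.0, 0.0, 1.0]] 0.99521875
```

View pics/top0.png

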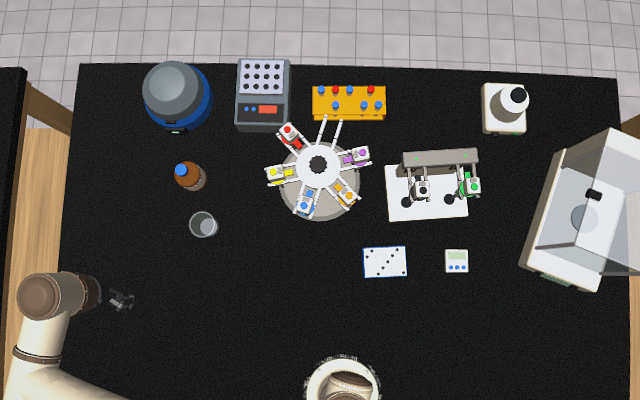

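View pics/side0.png

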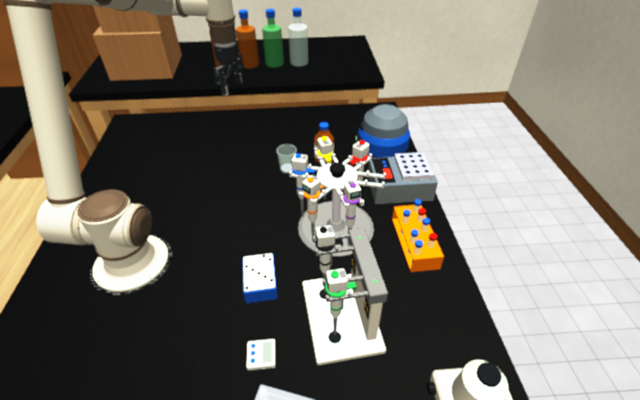

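Top view: the carousel knob is at about (318,165), and the empty holder at (330,130) points away from the robot. The green pipette is at (469,187) and the black one at (422,190). The tip box and timer lie in front of the stand. Next I measure these from the point clouds.

```bash
python3 - <<'E'
from h import *
np.set_printoptions(suppress=True,precision=1)
for n in ("top","side"):
    f=np.load(f"{n}0.npz"); im,d=f["im"],f["d"]; C=cam(n); P=cloud(d,C)
    z=P[...,2]; m=((z>252)&(z<275)&(P[...,0]>450)&(P[...,0]<1000)&(P[...,1]>-450)&(P[...,1]<250)).astype(np.uint8)
    k,L,s,c=cv2.connectedComponentsWithStats(m)
    print(n)
    for i in range(1,k):
        if s[i,4]<12: continue
        Q=P[L==i]; r=cv2.minAreaRect(Q[:,:2].astype(np.float32))
        print("top blob px",c[i],"n",s[i,4],"mean",Q.mean(0),"rect",np.array(r[0]),np.array(r[1]),r[2])
    hsv=cv2.cvtColor(im,cv2.COLOR_BGR2HSV)
    # black knob
    bk=((hsv[...,2]<60)&(z>225)&(z<252)&(P[...,0]>450)).astype(np.uint8)
    k,L,s,c=cv2.connectedComponentsWithStats(bk)
    for i in range(1,k):
        if s[i,4]>20: print("knob",c[i],s[i,4],P[L==i].mean(0), on_plane([c[i]],243,C))
    # white hub/prongs at seat height
    w=((z>205)&(z<230)&(hsv[...,1]<60)&(hsv[...,2]>120)&(P[...,0]>500)&(P[...,0]<1000)&(P[...,1]>-120)&(P[...,1]<250))
    np.save(n+"prong.npy",P[w]); print(len(P[w]))
    # loose objs
    for nm,mm in dict(mid=(z>10)&(z<200)).items():
        mm=(mm&(P[...,0]>250)&(P[...,0]<900)&(P[...,1]>-450)&(P[...,1]<450)).astype(np.uint8)
        k,L,s,c=cv2.connectedComponentsWithStats(mm)
        for i in range(1,k):
            if s[i,4]>60: Q=P[L==i]; print("obj",c[i],s[i,4],Q.min(0),Q.max(0))
E
```

```text
top
top blob px [288.3 131.3] n 223 mean [670.4 153.3 261.6] rect [672.2 154.3] [40.6 33.5] 41.74690246582031
top blob px [359.8 153.3] n 235 mean [620.7 -19.8 262. ] rect [622.3 -20.6] [35.5 41. ] 12.571131706237793
top blob px [274.6 172. ] n 227 mean [569.7 182.1 261.9] rect [571.2 182.9] [33.8 38.5] 14.606684684753418
top blob px [472.4 185.5] n 235 mean [ 550.3 -290.9  262.4] rect [ 551.3 -292.1] [41.3 32.3] 3.4977402687072754
top blob px [421.9 189. ] n 243 mean [ 538.5 -169.   262.1] rect [ 539.4 -169.6] [39.8 34.5] 3.3196089267730713
top blob px [347.1 194.6] n 240 mean [520.    8.5 261.9] rect [520.2   8.6] [40.4 33.4] 45.977699279785156
top blob px [303.7 204.2] n 243 mean [494.4 110.2 262. ] rect [495.  110.4] [33.9 40.7] 72.7713851928711
knob [320.1 164.1] 60 [595.8  74.7 242. ] [[595.6  74.7 243. ]]
2141
obj [197.4  96.6] 1295 [741.1 398.4  16.8] [899.9 450.  163.2]
obj [262.   98.8] 3426 [735.  172.1  10. ] [900.  327.  113.8]
obj [495.5 107.2] 1381 [ 737.2 -450.    10.1] [ 898.8 -395.7  153.9]
obj [348.5 100.6] 2100 [ 778.6 -104.6   10.2] [872.8 107.6 102.7]
obj [298.1
[... 1851 characters left out ...]
260 [560.3 417.   10.1] [631.4 449.6 152.9]
obj [285.8 156.3] 388 [425.8 354.6  11.4] [493.9 432.9  86. ]
obj [299.4 184.8] 93 [486.5  92.7 127.1] [512.2 110.8 198.4]
obj [331.9 218.1] 1986 [483.6 -36.3  10. ] [712.8 188.6 199.9]
obj [344.2 243.1] 84 [ 585.4 -158.7   10.2] [629.5  20.8 199.9]
obj [353.8 267.5] 146 [ 605.9 -250.7   11.6] [ 620.7 -108.7  199.9]
obj [259.2 277.1] 1439 [ 327.6 -171.3   10.1] [418.4 -47.4  59. ]
obj [341.5 321.8] 4777 [ 487.7 -351.7   10. ] [ 669.4 -118.4  199.9]
obj [357.3 287.2] 125 [ 599.3 -291.2   13.6] [ 623.9 -160.1  199.7]
obj [260.5 354. ] 768 [ 345.5 -349.8   10.1] [ 412.6 -283.9   23.8]
obj [452.6 376.9] 988 [ 741.  -450.    10.2] [ 899.5 -400.   149.9]
```

```bash
python3 - <<'E'
from h import *
from scipy.optimize import least_squares
np.set_printoptions(suppress=True,precision=2)
T=np.array([[672.2,154.3],[622.3,-20.6],[571.2,182.9],[520.2,8.6],[495,110.4]])
S=np.array([[674.6,150.2],[625.1,-24.3],[573.9,181.3],[523.7,4.7],[498.6,106.1]])
nom=np.radians([60,-60,120,-120+360,180])
for n,Q in (("top",T),("side",S),("avg",(T+S)/2)):
    f=lambda p:(p[:2]+p[3]*np.c_[np.cos(nom+p[2]),np.sin(nom+p[2])]-Q).ravel()
    r=least_squares(f,[596,73,-.2,105]); print(n,r.x[:2],"empty deg",np.degrees(r.x[2]),"rad",r.x[3],np.abs(r.fun).max())
st=arm.read_state(); print(R.from_quat(st["ee_rot"]).as_matrix())
E
```

```text
top [596.39  81.3 ] empty deg -16.04893878741174 rad 105.17104367635734 0.5495741374566023
side [599.42  77.81] empty deg -15.95888921571232 rad 105.24183524172103 1.3897887582962767
avg [597.91  79.56] empty deg -16.00389885422846 rad 105.20640698164517 0.4580807310723287
[[ 0.89 -0.45 -0.  ]
 [-0.45 -0.89 -0.  ]
 [ 0.    0.   -1.  ]]
```

Emit:
{"fn": "send_rows", "kwargs": {
  "steps": [
    [[0,0,-3,-0.117,1],[0,0,-3,-0.117,1],[0,0,-3,-0.117,1],[0,0,-3,-0.117,1],[0,0,0,0,1]]
  ]
}}

```text
clock: 0.57
position: [280.1, 556.2, 349.6]
ee_rot: [1.0, 0.012, -0.002, 0.007]
contact_force: [0.8, 0.2, 1.2]
gripper_width: 85.4
```

Emit:
{"fn": "send_rows", "kwargs": {
  "steps": [
    [[2,3,0,0,1],[2,3,0,0,1],[2,3,0,0,1],[2,3,0,0,1],[2,3,0,0,1],[2,3,0,0,1],[2,3,0,0,1],[2,3,0,0,1],[2,3,0,0,1],[2,3,0,0,1]]
  ]
}}

```text
clock: 1.4
position: [490.5, 254.9, 348.9]
ee_rot: [1.0, 0.016, -0.004, 0.006]
contact_force: [0.2, 0.4, -0.1]
gripper_width: 85.3
```

Emit:
{"fn": "send_rows", "kwargs": {
  "steps": [
    [[2,3,0,0,1],[2,3,0,0,1],[2,3,0,0,1],[2,3,0,0,1],[1,3,0,0,1],[1,2,0,0,1],[0,0,0,0,1],[0,0,0,0,1]]
  ]
}}

```text
clock: 2.07
position: [601.3, 72.1, 345.1]
ee_rot: [1.0, 0.009, -0.007, 0.007]
contact_force: [0.8, 0.4, 0.2]
gripper_width: 85.2
```

```bash
python3 - <<'E'
from h import *
np.set_printoptions(suppress=True,precision=2)
st=arm.read_state(); im,d=optics.get_image("wrist"); cv2.imwrite("pics/w1.png",im); np.savez("w1.npz",im=im,d=d)
print(st["position"],st["joints"],R.from_quat(st["ee_rot"]).as_matrix())
C=cam("wrist",st); P=cloud(d,C); z=P[...,2]
hsv=cv2.cvtColor(im,cv2.COLOR_BGR2HSV)
bk=((hsv[...,2]<70)&(abs(P[...,0]-598)<45)&(abs(P[...,1]-79)<45)&(z>222)).astype(np.uint8)
k,L,s,c=cv2.connectedComponentsWithStats(bk)
for i in range(1,k):
    if s[i,4]>50:
        cc,rr=cv2.minEnclosingCircle(np.argwhere(L==i)[:,::-1].astype(np.float32))
        print(s[i],c[i],P[L==i].mean(0),on_plane([c[i],cc],243,C),rr)
E
```

```text
[601.3   72.13 345.1 ] [ 0.39  0.31  0.17  0.01 -1.45  1.2 ] [[ 1.    0.02 -0.01]
 [ 0.02 -1.   -0.01]
 [-0.01  0.01 -1.  ]]
[ 280  166   51   52 1935] [305.05 191.66] [601.61  82.21 241.98] [[602.    82.19 243.  ]
 [602.06  82.18 243.  ]] 26.515792846679688
[  141   240   344   160 27942] [303.34 351.09] [616.48  79.19 428.09] [[442.82  82.93 243.  ]
 [441.19  75.05 243.  ]] 176.727294921875
```

View pics/w1.png

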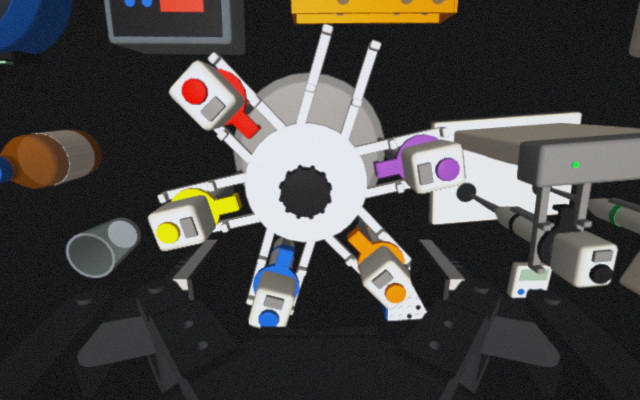

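The wrist view shows the knob at (305,192), which is world (602,82). The other views put it within 3 mm of that. The empty holder points away from the robot. I'll descend onto the knob.

Emit:
{"fn": "send_rows", "kwargs": {
  "steps": [
    [[-0.1,-0.9,0,0,1],[0,0,3,0,1],[0,0,3,0,1],[0,0,3,0,1],[0,0,1,0,1],[0,0,0,0,1]]
  ]
}}

```text
clock: 2.62
position: [596.8, 90.0, 243.8]
ee_rot: [1.0, 0.013, -0.004, 0.005]
contact_force: [-1.1, -0.6, -0.5]
gripper_width: 85.6
```

Emit:
{"fn": "send_rows", "kwargs": {
  "steps": [
    [[0,0,0,0,1],[0,0,0,0,1]]
  ]
}}

```text
clock: 2.78
position: [596.0, 92.9, 244.1]
ee_rot: [1.0, 0.015, -0.004, 0.005]
contact_force: [0.3, -0.7, 0.3]
gripper_width: 85.7
```

```bash
cat > knob.py <<'E'
from h import *
np.set_printoptions(suppress=True,precision=2)
for _ in range(2):
    st=arm.read_state(); im,d=optics.get_image("wrist")
    C=cam("wrist",st); P=cloud(d,C); z=P[...,2]
    hsv=cv2.cvtColor(im,cv2.COLOR_BGR2HSV)
    bk=((hsv[...,2]<70)&(abs(P[...,0]-598)<45)&(abs(P[...,1]-79)<45)&(z>222)&(z<252)).astype(np.uint8)
    k,L,s,c=cv2.connectedComponentsWithStats(bk)
    i=1+np.argmax(s[1:,4]); print(st["position"],st["joint_vel"],c[i],s[i,4],on_plane([c[i]],243,C),R.from_quat(st["ee_rot"]).as_euler('xyz'))
E
python3 knob.py
```

```text
[596.04  92.92 244.14] [ 0.03 -0.01  0.01  0.01 -0.01 -0.01] [340.19 234.26] 5330 [[602.87  82.87 243.  ]] [3.13 0.01 0.03]
[596.33  92.94 244.58] [-0.01 -0.01  0.01  0.    0.    0.  ] [340.17 234.38] 5295 [[602.9   82.86 243.  ]] [3.13 0.01 0.03]
```

Emit:
{"fn": "send_rows", "kwargs": {
  "steps": [
    [[0.5,1.1,0,0,1],[0,0,0,0,1],[0,0,0,0,1]]
  ]
}}

```text
clock: 3.13
position: [603.7, 81.7, 248.2]
ee_rot: [1.0, 0.016, -0.0, 0.004]
contact_force: [-0.3, -0.0, 0.3]
gripper_width: 85.3
```

Emit:
{"fn": "send_rows", "kwargs": {
  "steps": [
    [[-0.2,0,1.2,0,1],[0,0,0.8,0,1],[0,0,0,0,1]]
  ]
}}

```text
clock: 3.38
position: [603.2, 80.6, 229.8]
ee_rot: [1.0, 0.015, 0.002, 0.004]
contact_force: [-0.1, -0.3, -0.1]
gripper_width: 85.2
```

Emit:
{"fn": "send_rows", "kwargs": {
  "steps": [
    [[-0.1,0,0.2,0,0.4],[0,0,0,0,0.4],[0,0,0,0,0.4],[0,0,0,0,0.4],[0,0,0,0,0.4],[0,0,0,0,0.4]]
  ]
}}

```text
clock: 3.88
position: [602.6, 81.5, 229.1]
ee_rot: [1.0, 0.015, 0.003, 0.002]
contact_force: [0.3, -0.7, -1.0]
gripper_width: 39.3
```

Emit:
{"fn": "send_rows", "kwargs": {
  "steps": [
    [[0,0,0,0,0.2],[0,0,0,0,0.2],[0,0,0,0,0.2]]
  ]
}}

```text
clock: 4.13
position: [602.6, 81.5, 229.1]
ee_rot: [1.0, 0.015, 0.003, 0.002]
contact_force: [-0.4, -0.1, -0.1]
gripper_width: 39.3
```

Emit:
{"fn": "send_rows", "kwargs": {
  "steps": [
    [[0,0,0,0.03,0.2],[0,0,0,0.05,0.2],[0,0,0,0.07,0.2],[0,0,0,0.07,0.2],[0,0,0,0.07,0.2],[0,0,0,0.07,0.2],[0,0,0,0.05,0.2],[0,0,0,0.03,0.2],[0,0,0,0,0.2]]
  ]
}}

```text
clock: 4.88
position: [602.3, 80.1, 229.1]
ee_rot: [0.977, -0.214, 0.003, 0.003]
contact_force: [-0.6, -0.9, 0.2]
gripper_width: 39.5
```

```bash
python3 - <<'E'
from h import *
np.set_printoptions(suppress=True,precision=3)
for _ in range(2):
    st=arm.read_state(); im,d=optics.get_image("top")
    print(st["joints"],st["joint_vel"][5],st["contact_force"],R.from_quat(st["ee_rot"]).as_euler('xyz'))
cv2.imwrite("pics/t1.png",cv2.resize(im[80:280,180:500],None,fx=2,fy=2))
E
```

```text
[ 0.402  0.355 -0.047  0.009 -1.167  0.733] 0.015979658024747777 [-0.637 -0.877  0.237] [ 3.138 -0.008 -0.432]
[ 0.402  0.355 -0.047  0.009 -1.167  0.734] 0.01561588673746317 [ 0.34  -0.623 -0.372] [ 3.138 -0.008 -0.431]
```

View pics/t1.png

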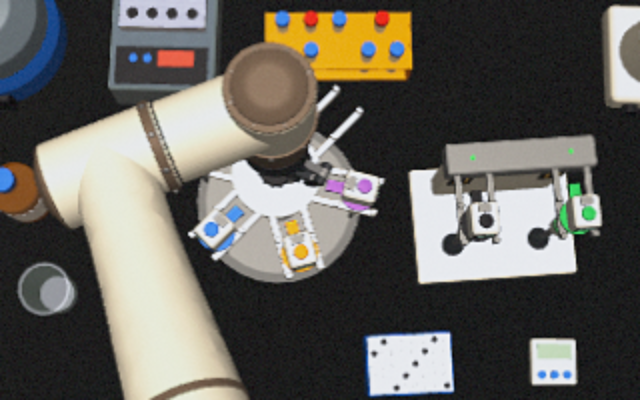

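The carousel follows the grip, turning clockwise, and the empty holder now points toward the upper right. I'll keep turning.

Emit:
{"fn": "send_rows", "kwargs": {
  "steps": [
    [[0,0,0,0.04,0.2],[0,0,0,0.07,0.2],[0,0,0,0.1,0.2],[0,0,0,0.1,0.2],[0,0,0,0.1,0.2],[0,0,0,0.1,0.2],[0,0,0,0.1,0.2],[0,0,0,0.1,0.2],[0,0,0,0.07,0.2],[0,0,0,0.04,0.2]]
  ]
}}

```text
clock: 5.82
position: [600.3, 78.3, 229.1]
ee_rot: [0.803, -0.597, 0.003, 0.005]
contact_force: [0.1, 0.4, -1.4]
gripper_width: 39.0
```

Emit:
{"fn": "send_rows", "kwargs": {
  "steps": [
    [[0,0,0,0.04,0.2],[0,0,0,0.07,0.2],[0,0,0,0.1,0.2],[0,0,0,0.1,0.2],[0,0,0,0.1,0.2],[0,0,0,0.1,0.2],[0,0,0,0.1,0.2],[0,0,0,0.1,0.2],[0,0,0,0.07,0.2],[0,0,0,0.04,0.2]]
  ]
}}

```text
clock: 6.65
position: [597.6, 78.6, 229.1]
ee_rot: [-0.486, 0.874, -0.005, -0.006]
contact_force: [0.2, 0.3, 0.0]
gripper_width: 39.5
```

Emit:
{"fn": "send_rows", "kwargs": {
  "steps": [
    [[0,0,0,0.04,0.2],[0,0,0,0.07,0.2],[0,0,0,0.1,0.2],[0,0,0,0.1,0.2],[0,0,0,0.1,0.2],[0,0,0,0.1,0.2],[0,0,0,0.06,0.2],[0,0,0,0.03,0.2],[0,0,0,0,0.2],[0,0,0,0,0.2]]
  ]
}}

```text
clock: 7.48
position: [596.3, 80.1, 229.1]
ee_rot: [-0.195, 0.981, -0.004, -0.006]
contact_force: [0.1, -0.8, -0.2]
gripper_width: 39.3
```

```bash
python3 - <<'E'
from h import *
np.set_printoptions(suppress=True,precision=3)
st=arm.read_state(); im,d=optics.get_image("top"); im2,d2=optics.get_image("side")
print(st["joints"],st["position"],R.from_quat(st["ee_rot"]).as_euler('xyz'))
for n,i_,d_ in (("top",im,d),("side",im2,d2)):
    C=cam(n); P=cloud(d_,C); z=P[...,2]; m=((z>252)&(z<275)&(P[...,0]>450)&(P[...,0]<720)&(P[...,1]>-60)&(P[...,1]<220)).astype(np.uint8)
    k,L,s,c=cv2.connectedComponentsWithStats(m)
    for i in range(1,k):
        if s[i,4]>100:
            Q=P[L==i]; r=cv2.minAreaRect(Q[:,:2].astype(np.float32)); v=np.array(r[0])-[598,79.5]; print(n,np.array(r[0]),np.array(r[1]),np.hypot(*v),np.degrees(np.arctan2(v[1],v[0])))
cv2.imwrite("pics/t2.png",np.hstack([cv2.resize(im[100:280,220:440],(440,360)),cv2.resize(im2[110:260,270:410],(336,360))]))
E
```

```text
[ 0.405  0.353 -0.049  0.007 -1.183 -1.585] [596.329  80.148 229.08 ] [-3.135 -0.014 -2.748]
top [656.692  -5.13 ] [34.317 40.996] 102.9903956386234 -55.258202061328625
top [551.508 -13.372] [40.444 34.085] 103.8592517112724 -116.5923827170497
top [536.761 168.6  ] [35.    40.979] 108.116137765914 124.5011485910408
side [540.485 164.222] [33.099 42.867] 102.40017609630374 124.17134710703621
side [702.187  85.396] [35.376 34.439] 104.3532019031132 3.2387864301562543
side [659.863  -9.723] [34.692 41.214] 108.57147314951368 -55.26431512969275
side [555.635 -16.089] [41.885 33.519] 104.55650646066974 -113.90273151384174
```

View pics/t2.png

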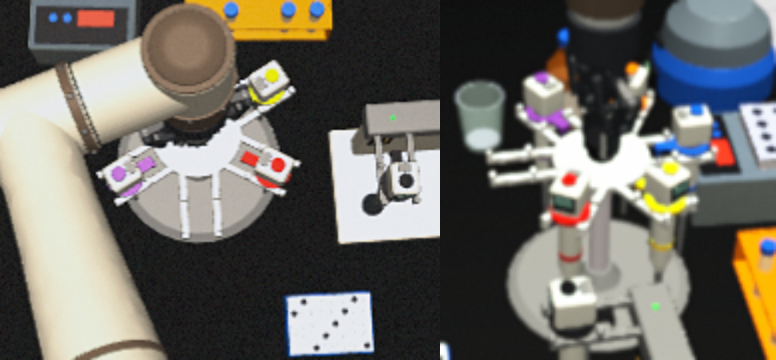

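The empty holder faces the front at about 184° and the rest hang in place. I'll trim by 0.07 rad, release and lift.

Emit:
{"fn": "send_rows", "kwargs": {
  "steps": [
    [[0,0,0,0.04,0.2],[0,0,0,0.04,0.2],[0,0,0,0,0.2],[0,0,0,0,0.2]]
  ]
}}

```text
clock: 7.92
position: [596.3, 80.4, 229.1]
ee_rot: [-0.156, 0.988, -0.004, -0.006]
contact_force: [-0.4, -0.9, -0.2]
gripper_width: 39.7
```

Emit:
{"fn": "send_rows", "kwargs": {
  "steps": [
    [[0,0,0,0,0.9],[0,0,0,0,0.9],[0,0,0,0,0.9],[0,0,0,0,0.9],[0,0,-1,0,0.9],[0,0,-3,0,0.9],[0,0,-4,0,0.9],[0,0,-3,0,0.9]]
  ]
}}

```text
clock: 8.58
position: [594.5, 80.5, 336.9]
ee_rot: [-0.159, 0.987, -0.007, -0.014]
contact_force: [-0.0, 0.3, 0.5]
gripper_width: 76.5
```

Emit:
{"fn": "send_rows", "kwargs": {
  "steps": [
    [[0,0,0,0.075,1],[0,0,0,0.075,1],[0,0,0,0.075,1],[0,0,0,0,1]]
  ]
}}

```text
clock: 8.92
position: [598.3, 80.8, 352.4]
ee_rot: [-0.043, 0.999, -0.007, -0.002]
contact_force: [0.5, -0.5, -0.2]
gripper_width: 85.1
```

Emit:
{"fn": "send_rows", "kwargs": {
  "steps": [
    [[0.7,-3,0,0,1],[0.7,-3.6,0,0,1],[0.7,-3.6,0,0,1],[0.7,-3.6,0,0,1],[0.7,-3.6,0,0,1],[0.7,-3.6,0,0,1],[0.7,-3.6,0,0,1],[0.7,-3.6,0,0,1],[0.7,-3,0,0,1],[0.7,-2,0,0,1]]
  ]
}}

```text
clock: 9.75
position: [561.1, -266.1, 362.7]
ee_rot: [-0.061, 0.998, -0.008, 0.001]
contact_force: [0.4, -0.0, -0.7]
gripper_width: 85.2
```

Emit:
{"fn": "send_rows", "kwargs": {
  "steps": [
    [[0,-0.5,0,0,1],[0,0,0,0,1],[0,0,0,0,1],[0,0,0,0,1]]
  ]
}}

```text
clock: 10.08
position: [560.4, -275.2, 363.4]
ee_rot: [-0.061, 0.998, -0.008, 0.001]
contact_force: [-0.4, -0.8, -1.1]
gripper_width: 85.2
```

```bash
cat > wgreen.py <<'E'
from h import *
np.set_printoptions(suppress=True,precision=3)
st=arm.read_state(); im,d=optics.get_image("wrist"); cv2.imwrite("pics/w2.png",im)
Rm=R.from_quat(st["ee_rot"]).as_matrix(); e=np.arctan2(Rm[1,0],Rm[0,0])
print("tcp",st["position"],"yaw",e,"tilt",Rm[:,2],"j",st["joints"],"vel",np.abs(st["joint_vel"]).max())
C=cam("wrist",st); P=cloud(d,C); z=P[...,2]
m=((z>254)&(z<264)&(abs(P[...,0]-552)<60)&(P[...,1]<-120)&(P[...,1]>-350)).astype(np.uint8)
k,L,s,c=cv2.connectedComponentsWithStats(m)
for i in range(1,k):
    if s[i,4]>300:
        pts=on_plane(np.argwhere(L==i)[:,::-1],261,C); r=cv2.minAreaRect(pts[:,:2].astype(np.float32)); print("wrist head",s[i,4],r, z[L==i].mean())
hsv=cv2.cvtColor(im,cv2.COLOR_BGR2HSV)
g=((hsv[...,1]>120)&(hsv[...,0]>45)&(hsv[...,0]<80)&(z>262)).astype(np.uint8)
k,L,s,c=cv2.connectedComponentsWithStats(g)
for i in range(1,k):
    if s[i,4]>100: print("button",s[i,4],on_plane([c[i]],267,C))
im,d=optics.get_image("top"); C=cam("top"); P=cloud(d,C); z=P[...,2]
m=((z>252)&(z<275)&(P[...,0]>450)&(P[...,0]<720)&(P[...,1]>-60)&(P[...,1]<220)).astype(np.uint8)
k,L,s,c=cv2.connectedComponentsWithStats(m)
for i in range(1,k):
    if s[i,4]>100:
        Q=P[L==i]; r=cv2.minAreaRect(Q[:,:2].astype(np.float32)); v=np.array(r[0])-[596.4,81.3]; print("carousel",np.array(r[0]),np.hypot(*v),np.degrees(np.arctan2(v[1],v[0]))%60)
E
python3 wgreen.py
```

```text
tcp [ 560.393 -275.171  363.425] yaw -3.0202153377787773 tilt [ 0.003 -0.016 -1.   ] j [-0.19   0.325  0.236  0.015 -1.477 -1.261] vel 0.01399445211271847
wrist head 1512 ((553.0086669921875, -291.40325927734375), (40.0670051574707, 33.139060974121094), 5.126866340637207) 259.72976891959695
wrist head 1532 ((541.1791381835938, -171.6349334716797), (40.380863189697266, 33.987388610839844), 6.134594440460205) 259.7497090077745
button 329 [[ 550.291 -292.163  267.   ]]
carousel [699.77   81.433] 103.37022698465742 0.07364205032774228
carousel [649.327 171.996] 105.00973355138377 59.73397617022625
carousel [649.711  -9.629] 105.4045303254326 0.38267227057885833
carousel [543.751 173.125] 105.84793604946013 59.82837237643447
carousel [544.181  -9.899] 105.09076795334748 0.20535758308407992
```

View pics/w2.png

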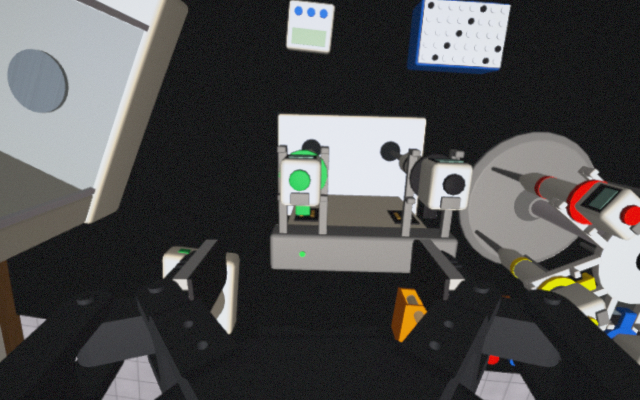

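The wrist view shows the green head at (300,180) in its bay, and the carousel sits within 0.4° of front. I'll align and descend.

Emit:
{"fn": "send_rows", "kwargs": {
  "steps": [
    [[0.9,-1.5,0,0.026,1],[0,0,2,0,1],[0,0,3,0,1],[0,0,2,0,1],[0,0,0,0,1],[0,0,0,0,1]]
  ]
}}

```text
clock: 10.68
position: [556.6, -286.0, 295.1]
ee_rot: [-0.054, 0.999, -0.009, 0.004]
contact_force: [0.1, 0.7, 1.3]
gripper_width: 85.3
```

Emit:
{"fn": "send_rows", "kwargs": {
  "steps": [
    [[0.4,-0.5,0,0.015,1],[0,0,1,0,1],[0,0,1,0,1],[0,0,1,0,1],[0,0,0,0,1],[0,0,0,0,1]]
  ]
}}

```text
clock: 11.18
position: [555.8, -291.7, 267.5]
ee_rot: [-0.047, 0.999, -0.011, 0.008]
contact_force: [0.1, -0.1, -0.3]
gripper_width: 85.7
```

Emit:
{"fn": "send_rows", "kwargs": {
  "steps": [
    [[0.35,0,1,0,1],[0,0.1,1.3,0,1],[0,0,1.3,0,1],[0,0,0.4,0,1],[0,0,0,0,1]]
  ]
}}

```text
clock: 11.6
position: [552.4, -292.4, 225.3]
ee_rot: [-0.047, 0.999, -0.011, 0.009]
contact_force: [-0.1, 0.1, -0.1]
gripper_width: 85.1
```

Emit:
{"fn": "send_rows", "kwargs": {
  "steps": [
    [[0,0,-0.2,0,0.2],[0,0,0,0,0.2],[0,0,0,0,0.2],[0,0,0,0,0.2],[0,0,0,0,0.2],[0,0,0,0,0.2],[0,0,0,0,0.2],[0,0,0,0,0.2]]
  ]
}}

```text
clock: 12.27
position: [553.0, -292.7, 229.8]
ee_rot: [-0.047, 0.999, -0.012, 0.011]
contact_force: [0.0, -1.1, -2.2]
gripper_width: 33.4
```

Emit:
{"fn": "send_rows", "kwargs": {
  "steps": [
    [[0,0,-0.5,0,0.2],[0,0,-1,0,0.2],[0,0,-1.5,0,0.2],[0,0,-1.5,0,0.2],[0,0,-1,0,0.2],[0,0,-0.5,0,0.2],[0,0,0,0,0.2]]
  ]
}}

```text
clock: 12.85
position: [551.0, -291.1, 293.8]
ee_rot: [-0.047, 0.999, -0.011, 0.009]
contact_force: [-0.3, 0.3, -1.4]
gripper_width: 33.5
```

Emit:
{"fn": "send_rows", "kwargs": {
  "steps": [
    [[1,0,0,0,0.2],[2,0,0,0,0.2],[2,0,0,0,0.2],[2,0,0,0,0.2],[2,0,0,0,0.2],[2,0,0,0,0.2],[1.5,0,0,0,0.2],[0.5,0,0,0,0.2],[0,0,0,0,0.2]]
  ]
}}

```text
clock: 13.6
position: [408.0, -301.2, 284.7]
ee_rot: [-0.046, 0.999, -0.008, 0.004]
contact_force: [-0.2, -0.7, -1.5]
gripper_width: 33.2
```

Emit:
{"fn": "send_rows", "kwargs": {
  "steps": [
    [[0,0,-0.4,0.045,0.2],[0,1,0,0.045,0.2],[0,2,0,0,0.2],[0,3,0,0,0.2],[0,3,0,0,0.2],[0,3,0,0,0.2],[0,3,0,0,0.2],[0,3,0,0,0.2],[0,3,0,0,0.2],[0,3,0,0,0.2]]
  ]
}}

```text
clock: 14.43
position: [412.4, -54.6, 281.7]
ee_rot: [0.006, 1.0, -0.008, 0.003]
contact_force: [-0.2, -0.1, -0.8]
gripper_width: 33.4
```

Emit:
{"fn": "send_rows", "kwargs": {
  "steps": [
    [[0,3,0,0,0.2],[0,3,0,0,0.2],[0,3,0,0,0.2],[0,2,0,0,0.2],[0,1,0,0,0.2],[0,0,0,0,0.2],[0,0,0,0,0.2]]
  ]
}}

```text
clock: 15.02
position: [415.4, 80.1, 279.1]
ee_rot: [-0.0, 1.0, -0.007, 0.004]
contact_force: [0.4, -1.0, -1.0]
gripper_width: 33.1
```

```bash
cat > chk.py <<'E'
from h import *
import sys
np.set_printoptions(suppress=True,precision=2)
st=arm.read_state(); print(st["position"],R.from_quat(st["ee_rot"]).as_matrix()[:,2])
for n in ("side","top"):
    im,d=optics.get_image(n); C=cam(n); P=cloud(d,C); z=P[...,2]; hsv=cv2.cvtColor(im,cv2.COLOR_BGR2HSV)
    a=(P[...,0]>340)&(P[...,0]<560)&(P[...,1]>20)&(P[...,1]<140)
    g=a&(hsv[...,1]>110)&(hsv[...,0]>45)&(hsv[...,0]<80)&(z>150)
    if g.sum()>5: print(n,"green",g.sum(),P[g].min(0),P[g].max(0),np.median(P[g],0))
    w=a&(z<215)&(z>60)&(hsv[...,2]>60)&(P[...,0]<460)
    for lo in range(60,220,20):
        q=w&(z>=lo)&(z<lo+20)
        if q.sum()>3: print(n,"body z",lo,q.sum(),np.median(P[q],0))
    pr=a&(z>208)&(z<227)&(P[...,0]>467)&(P[...,0]<520)&(hsv[...,1]<60)&(hsv[...,2]>110)
    Q=P[pr]; print(n,"prongs",len(Q),"zmed",np.median(Q[:,2]) if len(Q) else 0,"minx",Q[:,0].min() if len(Q) else 0)
    if len(Q):
        m=Q[:,1].mean(); print("  y lo",np.median(Q[Q[:,1]<m],0),"hi",np.median(Q[Q[:,1]>=m],0))
    if n=="side": cv2.imwrite(sys.argv[1],cv2.resize(im[90:240,220:380],None,fx=4,fy=4,interpolation=cv2.INTER_CUBIC)[:600,:640])
E
python3 chk.py pics/s3.png
```

```text
[415.41  80.07 279.06] [ 0.01 -0.01 -1.  ]
side green 103 [396.67  55.5  201.78] [457.68  85.86 281.05] [425.63  66.98 268.82]
side body z 80 4 [415.08  77.62  92.81]
side body z 100 10 [416.42  76.05 108.82]
side body z 120 12 [416.28  76.26 131.26]
side body z 140 12 [416.91  75.89 153.18]
side body z 160 25 [417.23  71.12 172.71]
side body z 180 49 [419.06  69.34 189.9 ]
side body z 200 44 [418.11  69.07 208.43]
side prongs 135 zmed 213.4224673500039 minx 470.04516072426736
  y lo [494.32  57.83 213.67] hi [495.84  96.95 213.38]
top prongs 63 zmed 216.36651133386954 minx 489.61404983371517
  y lo [504.68  60.43 216.37] hi [511.66 100.81 217.31]
```

View pics/s3.png

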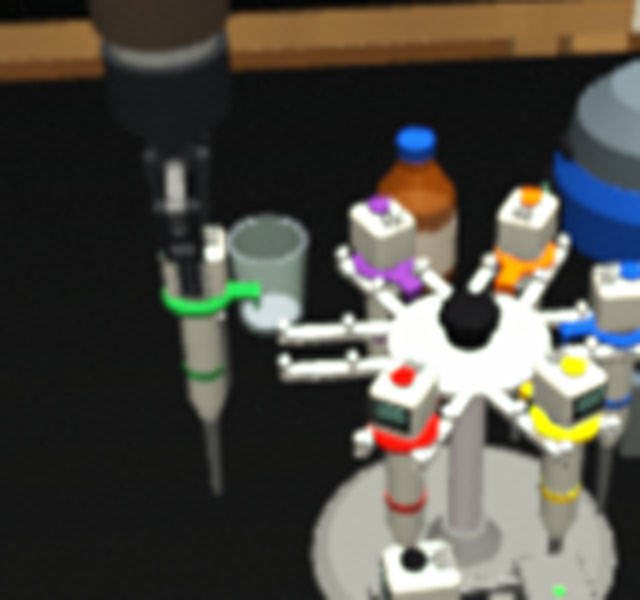

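The side view shows the pipette upright at the gripper, with the hook toward the carousel and the two empty prongs in line with it. The lateral error is about 1 mm. I'll lower to about 22 mm above the seat and go in.

Emit:
{"fn": "send_rows", "kwargs": {
  "steps": [
    [[0,0,0.7,0,0.2],[0,0,0.9,0,0.2],[0,0,0.5,0,0.2],[0,0,0,0,0.2],[0,0,0,0,0.2]]
  ]
}}

```text
clock: 15.53
position: [415.2, 75.8, 255.1]
ee_rot: [0.004, 1.0, -0.007, 0.004]
contact_force: [0.6, -0.8, -1.9]
gripper_width: 33.1
```

Emit:
{"fn": "send_rows", "kwargs": {
  "steps": [
    [[0,0.4,0,0,0.2],[-0.5,0,0,0,0.2],[-1,0,0,0,0.2],[-1,0,0,0,0.2],[0,0,0,0,0.2]]
  ]
}}

```text
clock: 15.95
position: [443.3, 79.9, 256.0]
ee_rot: [0.003, 1.0, -0.007, 0.005]
contact_force: [-0.2, -0.2, -1.3]
gripper_width: 33.2
```

Emit:
{"fn": "send_rows", "kwargs": {
  "steps": [
    [[-0.7,0,0,0,0.2],[-1,0,0,0,0.2],[-1,0,0,0,0.2],[0,0,0,0,0.2],[0,0,0,0,0.2]]
  ]
}}

```text
clock: 16.37
position: [475.0, 79.7, 255.8]
ee_rot: [0.004, 1.0, -0.007, 0.005]
contact_force: [-0.6, -0.4, -2.0]
gripper_width: 33.3
```

Emit:
{"fn": "send_rows", "kwargs": {
  "steps": [
    [[-0.7,0,0,0,0.2],[-0.9,0,0,0,0.2],[0,0,0,0,0.2],[0,0,0,0,0.2]]
  ]
}}

```text
clock: 16.7
position: [492.4, 79.4, 255.7]
ee_rot: [0.004, 1.0, -0.007, 0.004]
contact_force: [0.6, -0.2, -2.0]
gripper_width: 33.0
```

```bash
sed -i 's/(P\[...,0\]<460)/(P[...,0]<540)/; s/z<215)&(z>60/z<205)\&(z>60/' chk.py; python3 chk.py pics/s4.png
```

```text
[492.45  79.37 255.65] [ 0.01 -0.01 -1.  ]
side green 93 [474.68  55.09 178.53] [534.61  85.31 257.78] [501.69  67.77 245.24]
side body z 60 9 [492.45  75.8   69.98]
side body z 80 8 [492.82  75.35  91.9 ]
side body z 100 14 [493.63  74.98 109.45]
side body z 120 13 [494.18  72.95 133.24]
side body z 140 29 [492.52  69.95 153.56]
side body z 160 47 [495.41  68.84 169.94]
side body z 180 43 [493.72  67.73 186.82]
side prongs 136 zmed 214.14974703288976 minx 470.0613003311298
  y lo [494.32  57.75 213.94] hi [488.2   72.79 215.86]
top prongs 13 zmed 222.0857997116011 minx 467.4126873637699
  y lo [471.98  61.69 219.97] hi [468.35 101.68 223.47]
```

View pics/s4.png

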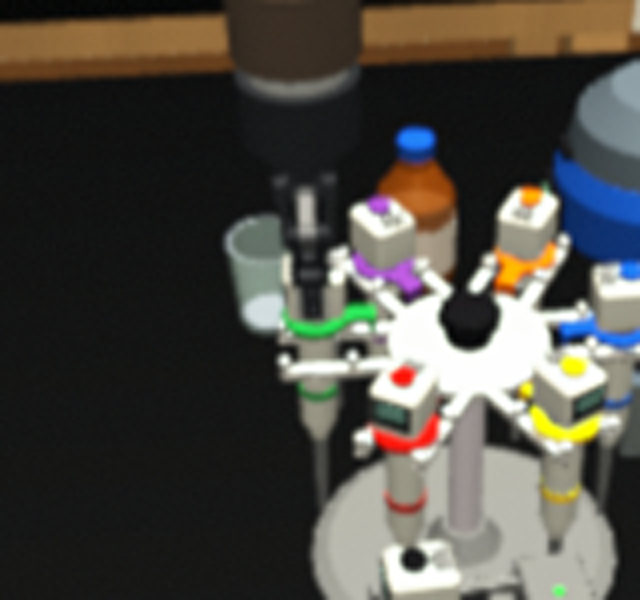

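The handle sits between the prongs and the flange is above the lips, between the inner and outer ones. I'll lower in stages.

Emit:
{"fn": "send_rows", "kwargs": {
  "steps": [
    [[-0.05,0,0.5,0,0.2],[0,0,0.5,0,0.2],[0,0,0.4,0,0.2],[0,0,0,0,0.2],[0,0,0,0,0.2]]
  ]
}}

```text
clock: 17.22
position: [491.6, 79.1, 240.1]
ee_rot: [0.004, 1.0, -0.007, 0.004]
contact_force: [-0.4, 0.3, -1.0]
gripper_width: 33.5
```

Emit:
{"fn": "send_rows", "kwargs": {
  "steps": [
    [[-0.15,0.05,0.2,0,0.2],[0,0,0.3,0,0.2],[0,0,0.2,0,0.2],[0,0,0,0,0.2]]
  ]
}}

```text
clock: 17.55
position: [493.3, 79.6, 232.5]
ee_rot: [0.004, 1.0, -0.007, 0.004]
contact_force: [0.5, 0.0, -2.1]
gripper_width: 33.0
```

Emit:
{"fn": "send_rows", "kwargs": {
  "steps": [
    [[0,0,0.15,0,0.2],[0,0,0.15,0,0.2],[0,0,0.1,0,0.2],[0,0,0.1,0,0.2]]
  ]
}}

```text
clock: 17.88
position: [493.6, 79.4, 229.4]
ee_rot: [0.003, 1.0, -0.007, 0.005]
contact_force: [-3.6, 0.6, 3.9]
gripper_width: 33.5
```

Emit:
{"fn": "send_rows", "kwargs": {
  "steps": [
    [[0,0,0.1,0,0.2],[0,0,0.1,0,0.2],[0,0,0,0,0.2]]
  ]
}}

```text
clock: 18.13
position: [493.7, 79.5, 229.6]
ee_rot: [0.003, 1.0, -0.007, 0.006]
contact_force: [-0.3, 1.1, -1.3]
gripper_width: 33.3
```

```bash
python3 chk.py pics/s5.png
```

```text
[493.66  79.53 229.61] [ 0.01 -0.01 -1.  ]
side green 87 [475.88  55.75 153.13] [536.55  85.92 229.55] [503.73  66.96 219.1 ]
side body z 60 10 [495.18  76.56  68.17]
side body z 80 10 [494.23  74.27  87.89]
side body z 100 13 [493.66  75.13 107.  ]
side body z 120 37 [496.65  68.49 133.53]
side body z 140 52 [494.91  68.46 150.26]
side body z 160 50 [498.37  69.21 169.34]
side body z 180 43 [496.31  67.7  187.05]
side prongs 82 zmed 214.01928935039666 minx 469.87256364187965
  y lo [496.58  57.6  213.28] hi [473.83  97.02 217.35]
top prongs 8 zmed 222.39984792605685 minx 468.07192477754774
  y lo [470.84  60.56 220.38] hi [468.09 101.65 224.51]
```

View pics/s5.png

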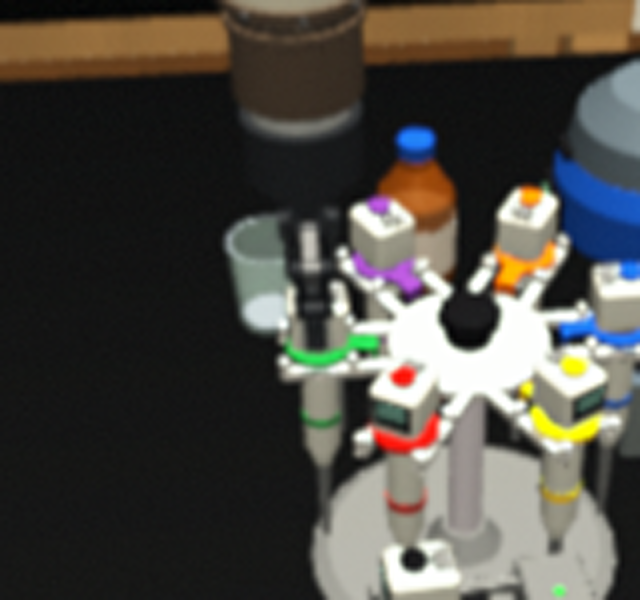

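```bash
cat > seat.py <<'E'
from h import *
np.set_printoptions(suppress=True,precision=2)
st=arm.read_state(); print(st["position"],st["contact_force"],st["gripper_width"])
hues=dict(green=(45,80),red=(-5,5),yellow=(24,34),blue=(100,118),orange=(9,20),purple=(130,155))
for n in ("side","top"):
    Z={k:[] for k in hues}
    for _ in range(2):
        im,d=optics.get_image(n); C=cam(n); P=cloud(d,C); z=P[...,2]; hsv=cv2.cvtColor(im,cv2.COLOR_BGR2HSV)
        h=hsv[...,0].astype(int); h[h>172]-=180
        a=(np.hypot(P[...,0]-598,P[...,1]-79.5)<150)&(hsv[...,1]>110)&(hsv[...,2]>60)
        for k,(lo,hi) in hues.items():
            for zl,zh,t in ((207,245,"collar"),(258,285,"button")):
                q=a&(h>=lo)&(h<=hi)&(z>zl)&(z<zh)
                if q.sum()>3: Z[k].append((t,int(q.sum()),np.median(P[q],0).round(1).tolist(),np.percentile(z[q],[10,90]).round(1).tolist()))
    for k in Z: print(n,k,Z[k])
E
python3 seat.py
```

```text
[493.76  79.55 229.48] [-1.24 -0.91  1.6 ] 32.86833485673309
side green [('collar', 79, [508.2, 66.2, 219.2], [217.2, 223.3]), ('collar', 79, [508.2, 67.8, 219.5], [217.2, 222.8])]
side red [('collar', 87, [547.0, -25.1, 220.1], [217.5, 228.2]), ('button', 24, [546.7, -16.4, 265.6], [264.1, 267.4]), ('collar', 88, [547.9, -24.8, 220.1], [216.7, 230.3]), ('button', 24, [546.7, -15.9, 265.5], [264.4, 267.5])]
side yellow [('collar', 95, [644.5, -23.7, 219.7], [216.7, 227.8]), ('button', 25, [653.9, -16.1, 265.8], [264.0, 267.9]), ('collar', 93, [644.5, -22.9, 220.1], [216.4, 227.7]), ('button', 25, [653.8, -16.0, 266.0], [264.2, 267.4])]
side blue [('collar', 89, [690.2, 70.9, 219.3], [215.6, 221.7]), ('button', 19, [708.8, 80.3, 265.2], [264.0, 266.2]), ('collar', 87, [689.8, 69.9, 219.7], [216.6, 221.9]), ('button', 19, [708.1, 77.1, 265.7], [264.4, 267.1])]
side orange [('collar', 79, [643.0, 153.8, 219.1], [214.3, 227.2]), ('button', 15, [652.1, 170.5, 265.2], [263.9, 266.9]), ('collar', 78, [642.6, 154.3, 219.2], [213.9, 227.9]), ('button', 14, [651.4, 171.2, 265.0], [263.4, 266.9
[... 584 characters left out ...]
.2, 270.7]), ('collar', 96, [633.9, 9.7, 221.2], [218.2, 226.0]), ('button', 36, [651.4, -12.5, 267.8], [265.3, 269.9])]
top blue [('collar', 95, [681.1, 82.0, 221.1], [217.7, 224.4]), ('button', 32, [705.2, 81.4, 267.6], [264.2, 271.5]), ('collar', 93, [680.6, 80.2, 221.1], [217.6, 224.2]), ('button', 33, [704.9, 82.4, 267.1], [264.4, 270.5])]
top orange [('collar', 37, [631.5, 155.5, 220.0], [214.0, 224.7]), ('button', 20, [654.4, 172.3, 264.8], [259.0, 268.3]), ('collar', 35, [631.5, 155.8, 219.4], [217.1, 221.7]), ('button', 13, [652.0, 176.6, 266.0], [263.9, 268.5])]
top purple [('button', 11, [545.4, 177.2, 266.5], [263.9, 267.5]), ('button', 11, [544.9, 176.5, 267.0], [266.4, 271.3])]
```

The green collar's height (219.3 mm) matches the hung pipettes' (219.1–220.1 mm), so it is seated. I'll hold briefly, then release and rise.

Emit:
{"fn": "send_rows", "kwargs": {
  "steps": [
    [[0,0,0.1,0,0.2],[0,0,0.1,0,0.2],[0,0,0,0,0.2],[0,0,0,0,0.5],[0,0,0,0,0.8],[0,0,0,0,0.9],[0,0,0,0,0.9],[0,0,0,0,0.9]]
  ]
}}

```text
clock: 19.1
position: [494.4, 79.3, 228.4]
ee_rot: [0.002, 1.0, -0.008, 0.006]
contact_force: [0.1, -0.5, -0.8]
gripper_width: 77.1
```

Emit:
{"fn": "send_rows", "kwargs": {
  "steps": [
    [[0,0,-0.5,0,0.9],[0,0,-1,0,0.9],[0,0,-2,0,0.9],[0,0,-3,0,0.9],[0,0,-3,0,0.9],[0,0,-2,0,0.9],[2,0,0,0,0.9],[3,0,0,0,0.9],[3,0,0,0,0.9],[0,0,0,0,0.9]]
  ]
}}

```text
clock: 19.93
position: [412.2, 80.9, 354.7]
ee_rot: [0.004, 1.0, -0.007, 0.008]
contact_force: [0.2, -0.5, -0.6]
gripper_width: 77.0
```

Emit:
{"fn": "send_rows", "kwargs": {
  "steps": [
    [[2,0,0,0,0.9],[0,0,0,0,0.9],[0,0,0,0,0.9],[0,0,0,0,0.9],[0,0,0,0,0.9],[0,0,0,0,0.9]]
  ]
}}

```text
clock: 20.43
position: [392.2, 81.2, 359.5]
ee_rot: [0.003, 1.0, -0.005, 0.013]
contact_force: [-0.3, 0.2, -0.2]
gripper_width: 76.8
```

```bash
python3 seat.py | grep -E "green|red|\[4|\[3"; python3 - <<'E'
from h import *
np.set_printoptions(suppress=True,precision=1)
for n in ("top","side"):
    im,d=optics.get_image(n); C=cam(n); P=cloud(d,C); z=P[...,2]
    m=((z>252)&(z<275)&(P[...,0]>450)&(P[...,0]<720)&(P[...,1]>-240)&(P[...,1]<220)).astype(np.uint8)
    k,L,s,c=cv2.connectedComponentsWithStats(m)
    for i in range(1,k):
        if s[i,4]>50: r=cv2.minAreaRect(P[L==i][:,:2].astype(np.float32)); print(n,np.array(r[0]),np.array(r[1]),P[L==i][:,2].mean())
    cv2.imwrite(f"pics/{n}9.png",im)
a=cv2.imread("pics/top9.png")[60:300,160:500]; b=cv2.imread("pics/side9.png")[100:300,230:400]
cv2.imwrite("pics/fin.png",np.hstack([cv2.resize(a,(425,300)),cv2.resize(b,(255,300))]))
E
```

```text
[392.17  81.18 359.54] [-0.32  0.15 -0.2 ] 76.81894211555428
side green [('collar', 80, [507.0, 67.7, 219.4], [217.5, 221.5]), ('button', 18, [491.9, 78.2, 265.6], [264.4, 266.9]), ('collar', 81, [508.2, 67.8, 219.2], [217.6, 222.1]), ('button', 18, [491.9, 77.5, 265.8], [265.0, 267.1])]
side red [('collar', 84, [547.9, -24.9, 219.5], [216.2, 228.5]), ('button', 23, [547.4, -16.4, 265.6], [264.1, 267.5]), ('collar', 84, [546.7, -24.9, 219.6], [216.4, 229.0]), ('button', 23, [547.1, -15.3, 264.8], [264.0, 266.9])]
top green [('collar', 66, [518.4, 77.9, 220.8], [218.0, 225.5]), ('button', 37, [488.2, 78.7, 266.9], [263.4, 269.2]), ('collar', 67, [518.0, 77.9, 221.0], [218.3, 225.6]), ('button', 37, [488.2, 78.6, 267.3], [265.0, 269.7])]
top red [('collar', 76, [554.0, 10.1, 221.5], [218.5, 224.4]), ('button', 39, [542.6, -14.1, 267.8], [264.6, 269.5]), ('collar', 74, [554.3, 10.2, 221.9], [219.5, 225.5]), ('button', 38, [542.7, -14.0, 267.4], [265.5, 271.0])]
top [699.9  82.6] [38.7 34. ] 261.8779510368086
top [648.8 172.3] [39.6 34.2] 261.5192011915095
top [649.8  -9.9] [35.1 41.1] 261.6449208763172
top [543.1 172.7] [34.6 41. ] 261.8767938910275
top [544.4 -10.1] [40.7 34.4] 261.9971236915046
top [ 538.6 -170.3] [40.1 34.8] 262.08504073409404
top [491.2  80. ] [38.7 30.9] 262.1754592791431
side [651.9 168.5] [38.6 32.6] 259.64110655025985
side [546.4 170.4] [33.2 42.1] 259.4619840132318
side [702.3  78.8] [35.2 34.8] 259.4774824873666
side [495.3  75.5] [34.1 40.6] 259.4668578605466
side [653.3 -11.4] [33.8 41.2] 259.81898405523464
side [547.7 -13.9] [42.2 32.7] 259.86263537432
side [ 542.8 -172.1] [40.3 35.5] 260.11828660739525
```

View pics/fin.png

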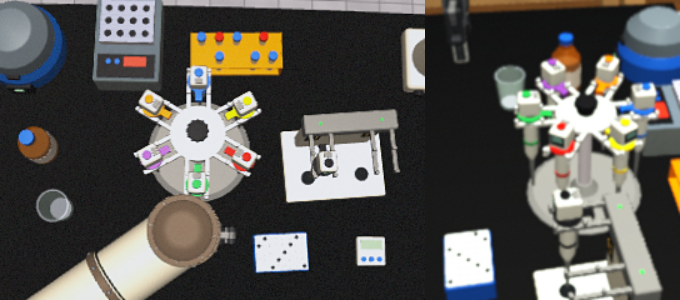

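All six pipettes hang at equal heights. Green is in the front holder, the black pipette is unmoved, and the robot is clear. I'll hand in.

```bash
python3 -c "
from bench import job; print(job.job_done())"
```

```text
the job is handed in; nothing more can be done
None
```

I turned the carousel about 164° clockwise by its centre knob until the empty holder faced the front. Then I lifted the green pipette out of the stand, drew it out forwards, and lowered it into that holder. I released it only once it was seated, and handed in at about 21 s; no verdict came back.

**Last checks:**
- **Seating:** the green pipette's head is within 1.5 mm (top camera) of the front seat centre. Its collar and head heights match the five hung pipettes to within about 1 mm.
- **Carousel:** the empty holder was within about 0.4° of straight ahead before the insertion, and the other heads have moved less than 1 mm since.
- **Other objects:** the black pipette is where it started to within about 1 mm. The tip box, bottle, beaker and timer look unmoved in the picture; I did not measure them again.
- **Robot:** it is clear of everything, with contact force near zero.

**Disagreements:** the top and side cameras differ by a constant 3–4 mm, so I worked from averages and relative offsets. While lowering, the wrist force peaked at about 5 N as the flange touched the seat.

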